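# Shut the strap cutter's guard and press its sunken reset key

## Task

The strap cutter has been cleaned and is to be made ready again: with the fingertips push its raised clear guard gently down until it is fully shut, and only then reach into the round well in the control panel, press the sunken reset key all the way in, keep it in for about a second, and let it spring back. Do not swing the guard wide open, do not press the raised start button or the stop mushroom, and leave the knife, the tape and the jar where they are. Nothing is to be picked up; finish with the hand clear of everything.

Things in the scene. Friction and masses are not known exactly. Their poses are not given: they have to be found in the camera images.
- machine: Strap cutter fixed to the bench, grey, 340 mm wide (y), 240 deep (x), 155 high, plus a motor 120 mm out behind. Origin on the bench under its middle; x to its back (away from the robot), y to its left, z up. Left (y -45 to 165 mm): blades under a hinged clear guard. Right (y -175 to -55): control panel 150 mm up; on it, front to back: well with the reset key, start button, stop mushroom.
- guard (a joint): Opening angle of the guard, rad: 0 = fully shut (level), larger = swung farther up and back, 1.3 at most. It starts raised by 0.55 to 1.0. A stiff hinge keeps it where it is left: it takes 2 to 4 N, square to the plate near its free edge, to push it down. Shut counts as below 0.04.
- guard_hinge (a point): Middle of the guard's hinge axis, which is level, along the machine's y, at the guard's rear edge 145 mm above the bench. The guard is a clear plate with an aluminium border, 206 mm wide, 140 mm from hinge axis to free edge, 5 mm thick; its outer (upper) face is 5 mm from the plane through the axis, so 150 mm above the bench when shut.
- guard_edge (a point): Middle of the guard's free edge, on its outer face; shut, this edge is the one towards the robot. Beyond it a level lift tab sticks out 16 mm, 70 mm wide; below it hangs a 24 mm skirt. Its axes turn with the guard: x from the free edge to the hinge, y along the hinge, z outward from the plate.
- well_mouth (a point): Centre of the mouth of the round well, level with the top of its aluminium rim, 154 mm above the bench. The well is 50 mm wide inside (rim 66 mm outside), with upright walls, its floor 28 mm below this point. z up; x and y as the machine's.
- reset_key_top (a point): Centre of the top of the reset key, a round white plastic key 28 mm wide in the middle of the well; at rest its top lies 16 mm below the well's mouth.
- reset_key (a joint): How far the reset key is pressed down, m: 0 = out, 0.005 = all the way in, which takes 5 N (1.5 N to start it moving); a spring lifts it again. Above 0.004 counts as fully in, below 0.001 as out.
- start_button_top (a point): Centre of the top of the start button, a round black button 28 mm wide in a flat metal ring 42 mm wide, standing 12 mm proud of the panel. Not to be pressed.
- start_button (a joint): How far the start button is pressed down, m (0 = out, 0.005 = in).
- stop_mushroom_top (a point): Centre of the top of the stop mushroom, a 40 mm wide mushroom head on a stem, 24 mm proud of the panel. Not to be pressed.
- stop_mushroom (a joint): How far the stop mushroom is pressed down, m (0 = out, 0.004 = in).
- knife: Snap-off knife lying loose on the bench in front of the machine, 150 mm long (blade towards its -x), 22 mm wide, 17 mm high at its slide; origin on the bench under it. To be left alone.
- tape: Roll of tape lying flat, loose on the bench beside the machine's left or right side, 94 mm outside, 76 mm inside, 25 mm high; origin under its centre. To be left alone.
- jar: Glass jar with metal lid standing loose on the bench beside the machine's other side, 60 mm wide, 75 mm high; origin under its centre. To be left alone.

How it is judged (in metres and radians):
On the way, in this order (a step that is already met when the one before it is completed fails the run):
1. the guard is fully shut (value of joint guard below 0.04 rad), for 0.2 s.
2. the reset key in the well is held fully in for about a second (0.7 s), with the guard shut (value of joint reset_key above 0.004 m and value of joint guard below 0.04 rad), for 0.7 s.
At the end, for the whole second after the job is handed in: The guard is fully shut (below 0.04 rad), the reset key has sprung back out (below 1 mm), start button and stop mushroom are out (below 2 mm), and knife, tape and jar are at rest within 20 mm of where they were (value of joint guard below 0.04 rad and value of joint reset_key below 0.001 m and value of joint each of start_button, stop_mushroom below 0.002 m and distance of each of knife, tape, jar from where it was at the start of the episode below 0.02 m and linear speed of each of knife, tape, jar below 0.02 m/s); the robot touches nothing.
It fails at once if the reset key is pressed (over 2.5 mm) while the guard is open (over 0.08 rad) (value of joint reset_key above 0.0025 m and value of joint guard above 0.08 rad).
It fails at once if the start button or the stop mushroom is pressed (over 2 mm) (value of joint any of start_button, stop_mushroom above 0.002 m).
It fails at once if the guard is lifted wide open (over 1.15 rad) (value of joint guard above 1.15 rad).
It fails at once if the guard is slammed (swings shut faster than 3.5 rad/s, about 0.5 m/s at its edge) (velocity of joint guard below -3.5 rad/s).
It fails at once if the knife, the tape or the jar is picked up or moved (over 20 mm) (distance of any of knife, tape, jar from where it was at the start of the episode above 0.02 m).
It also fails if it takes over 48 s, if anything falls off the work surface, if the arm or the gripper's body presses on something with over 40 N, if the wrist force passes 120 N, or if a joint passes its speed limit or range.

## Robot

A 7-joint arm with a two-finger parallel gripper is mounted at the origin on the work surface. World frame = base frame: x ahead of the robot, y to its left, z up, the work surface at z = 0. Lengths are in m, angles in degrees, forces in N, time in s.
With the tool pointing down it reaches from about 0.425 to 0.975 m from the base axis. Payload 16.7 kg.
Tool frame: the origin (TCP) lies on the centre line of the jaws, within the pads' length; the fingertips stand 19 mm ahead of it and the grasp point (between the pads) is the TCP (tips_ahead is the distance from the TCP to the fingertips, in m); x points along the fingers, z is the direction in which the jaws open and shut, and the axes are right-handed (so a half turn about x gives the same grasp; the last joint's range is limited). The gripper opens to 85 mm and grips with 20 to 120 N. Pads are 22 mm wide; open, the fingers measure 114 mm over their backs; the gripper's body (76 mm by 85 mm) begins 54 mm behind the grasp point. The pads swing forward as they close: fully open they stand 13 mm farther back than shut.
Start: joints at [-79.727, 24.414, 4.234, 92.017, -1.954, 63.644, -3.845], TCP at [0.218, 0.639, 0.25] pointing down, gripper open.
Joint ranges: [-163.25, 163.25], [-28.42, 122.38], [-70.27, 78.77], [12.13, 141.07], [-58.53, 238.53], [9.26, 117.41], [-156.51, 156.51]. Speed limits (degrees/s): [108.29, 108.29, 136.94, 136.94, 172.46, 172.46, 172.46].

## Interface

Orientations are given as a 3x3 rotation matrix whose columns are the frame's x, y, z axes.
In Python, from plant import * gives the robot as it stands. Calls block until the motion is done:
- move_ptp(position, orientation): joint-space move of the TCP to a pose.
- move_straight(position, vel=0.15, ori=None): straight line of the TCP; ori=None keeps the orientation; vel is the mean speed in m/s.
- set_joints(angles): joint-space move.
- gripper_open() and clamp(strength=None): open the fingers fully, or close them until they stop; strength is the grip in N (None keeps the last).
- wait(seconds).
- solve_ik(position, orientation): joint angles nearest the present ones, or None.
- observe(): the state.
- snapshot(name): name is "side" or "top" or "wrist"; returns the picture (400x640x3 uint8, blue, green, red); there is no depth.
- camera_info(name): a dict with "K" (3x3 intrinsics, pixels), "k1" (the pictures are not rectified: a ray, as slopes to the right and down, at radius r is drawn at 1 + k1 r^2 times it, then the intrinsics apply), "xyz" and "rotation" of the camera in the world; the wrist camera has in their place "hand_eye" (4x4, takes a point from camera to tool coordinates, whose origin is the TCP and whose axes are the tool frame's). Camera axes: x right, y down, z forward; pixel columns grow to the right and rows downward; lengths in m; the calibration is good to about 2 mm. A picture is of the moment at which its call begins: read the wrist's pose just before it. camera_info takes no time and is no camera call.
A pose or a line that the arm cannot do raises Unreachable and nothing moves.
- hand_in(): hands the job in, once; it reports no verdict.
The state is a dict: "clock": time; "joint_positions": joint angles; "dq": joint speeds; "tau": joint torques, N m; "tcp_pos": TCP position; "tool_rot": TCP orientation; "ft_force": force on the tool from outside, world axes, zero at the start; "torque": the same for the moment, N m; "width": finger opening in m.
Only numpy, scipy, OpenCV 4.12 (cv2) and the standard library are available. Lean on these libraries where they do the work, as an engineer would, in place of code of your own. Each camera call takes 0.05 s, during which the arm holds its last target.

## Working session

There is one attempt and no reset: what is moved stays moved. The work goes in short steps, each a Python script; the robot and the scene stay as the last script left them, time stands still between calls to the robot, and variables do not carry over. Pictures are saved under pics/ and viewed, and the job is handed in when it is done.

```bash
mkdir -p pics; ls; python3 - <<'E'
from plant import *
import cv2
s=observe();print(s)
for n in ("side","top","wrist"):
    cv2.imwrite(f"pics/{n}0.png",snapshot(n));print(n,camera_info(n))
E
```

```text
pics
{'clock': 0.0, 'joint_positions': array([-79.7265571 ,  24.44979567,   4.23096283,  92.04960352,
        -1.95602518,  63.6435966 ,  -3.84464514]), 'dq': array([ 0.03944086, -0.02677557, -0.01437957,  0.01367764, -0.03269254,
       -0.11337063,  0.02492341]), 'tau': array([ 1.08885281e-04, -9.49835372e+01,  3.76122057e+00, -4.63532102e+01,
        1.92783860e-02,  1.01041573e-02,  3.39943711e-05]), 'tcp_pos': array([0.21785856, 0.63849501, 0.249629  ]), 'tool_rot': array([[-3.48562771e-04, -9.46414725e-01,  3.22953629e-01],
       [-1.18678891e-03,  3.22953813e-01,  9.46413982e-01],
       [-9.99999235e-01, -5.33931046e-05, -1.23576417e-03]]), 'ft_force': array([ 1.57040024,  0.49444621, -0.07017683]), 'torque': array([0.02487042, 0.00259569, 0.00448555]), 'width': 0.08576918843253344}
side {'K': array([[470.65349881,   0.        , 310.54965802],
       [  0.        , 470.65349881, 195.42575218],
       [  0.        ,   0.        ,   1.        ]]), 'k1': -0.03370452991408436, 'xyz': array([ 0.35403781, -0.80383141,  0.89300374]), 'rotation': array([[ 0.97845625, -0.13338411,  0
[... 361 characters left out ...]
on': array([[-0.0217447 , -0.98808644,  0.15235603],
       [-0.99974455,  0.02055059, -0.00940813],
       [ 0.00616504, -0.15252168, -0.9882809 ]])}
wrist {'K': array([[280.07391517,   0.        , 324.12938367],
       [  0.        , 280.07391517, 197.356538  ],
       [  0.        ,   0.        ,   1.        ]]), 'k1': -0.019475231029142157, 'hand_eye': array([[-2.65718731e-04, -3.19440311e-01,  9.47606362e-01,
        -1.22991957e-01],
       [ 3.78743520e-04, -9.47606360e-01, -3.19440204e-01,
         8.13696497e-02],
       [ 9.99999893e-01,  2.74018524e-04,  3.72782707e-04,
         8.13139472e-04],
       [ 0.00000000e+00,  0.00000000e+00,  0.00000000e+00,
         1.00000000e+00]])}
```

View pics/side0.png

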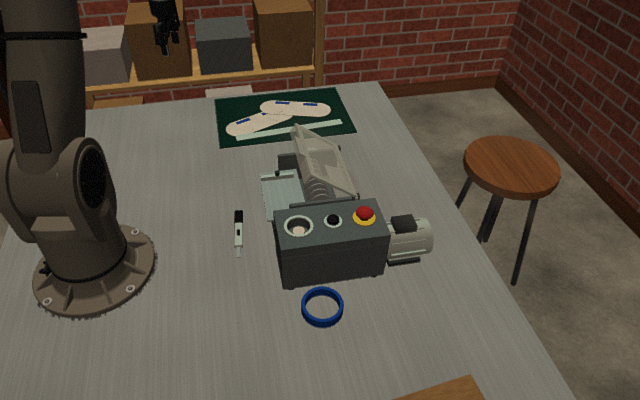

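View pics/top0.png

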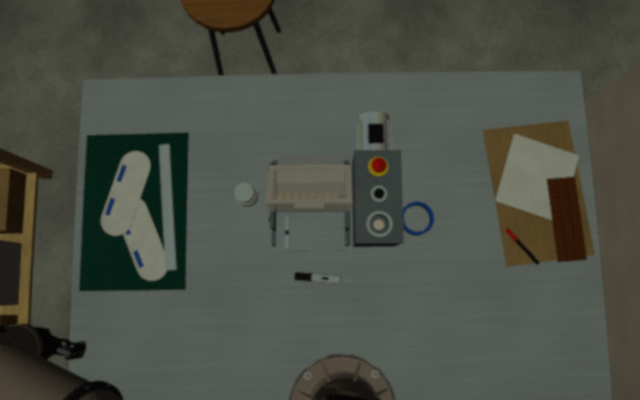

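View pics/wrist0.png

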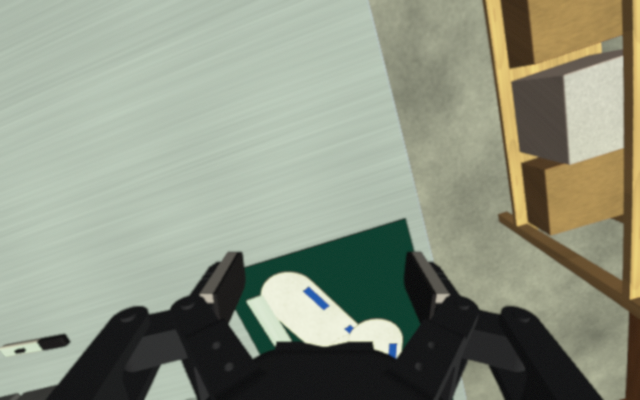

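Side view: the panel has the well at about (298,228), start at (333,220) and the stop at (364,214). The guard is raised, at (300–350,130–200). Top view: well (379,224), start (379,193), stop (378,166), knife (318,277), tape (418,218), jar (245,194). I'll enlarge both to measure.

```bash
python3 - <<'E'
import cv2
a=cv2.imread("pics/side0.png")[110:300,230:440];cv2.imwrite("pics/side0c.png",cv2.resize(a,None,fx=3.8,fy=3.1579,interpolation=cv2.INTER_CUBIC) if 0 else cv2.resize(a,None,fx=3,fy=3,interpolation=cv2.INTER_CUBIC))
a=cv2.imread("pics/top0.png")[100:300,225:445];a=cv2.convertScaleAbs(a,alpha=1.6);cv2.imwrite("pics/top0c.png",cv2.resize(a,None,fx=3,fy=3,interpolation=cv2.INTER_CUBIC))
E
```

```text
(no output)
```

View pics/side0c.png

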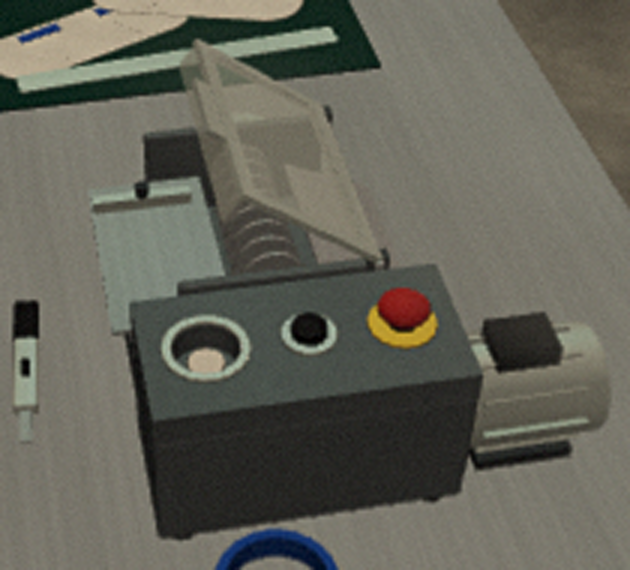

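View pics/top0c.png

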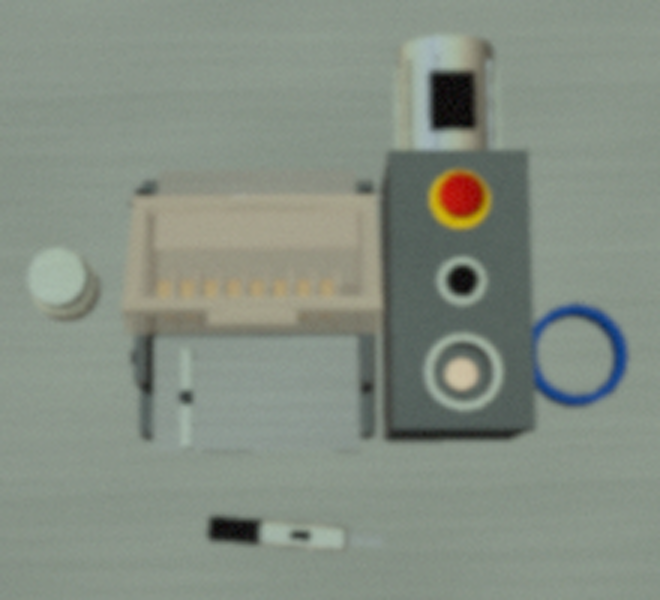

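```bash
cat > h.py <<'E'
import numpy as np, cv2
from plant import *
def ray(n,px,info=None):
    c=info or camera_info(n); K=c["K"]
    d=np.array([c["k1"],0,0,0,0.])
    p=cv2.undistortPoints(np.array([[px]],float),K,d)[0,0]
    return np.array(c["xyz"]), np.array(c["rotation"])@np.array([p[0],p[1],1])
def onz(n,px,z):
    o,d=ray(n,px); return o+d*(z-o[2])/d[2]
def tri(a,pa,b,pb):
    o1,d1=ray(a,pa);o2,d2=ray(b,pb)
    A=np.stack([d1,-d2],1);t=np.linalg.lstsq(A,o2-o1,rcond=None)[0]
    p,q=o1+t[0]*d1,o2+t[1]*d2
    return (p+q)/2,np.linalg.norm(p-q)
def T(x,y): return ((x+.5)/3-.5+225,(y+.5)/3-.5+100)
def S(x,y): return ((x+.5)/3-.5+230,(y+.5)/3-.5+110)
E
python3 - <<'E'
from h import *
np.set_printoptions(precision=4,suppress=True)
for n,p,z in [("BL",(386,151),.15),("BR",(528,151),.15),("FR",(533,431),.15),("FL",(387,431),.15),("well",(463,372),.154),("start",(462,281),.152),("stop",(460,199),.152)]:
    print("top",n,onz("top",T(*p),z))
for n,p,z in [("BR",(480,379),.15),("FR",(153,420),.15),("FL",(131,306),.15),("BL",(435,266),.15),("well",(206,348),.154),("start",(309,333),.152)]:
    print("side",n,onz("side",S(*p),z))
for n,a,b in [("hingeR",(372,187),(384,262)),("hingeL",(147,187),(327,114)),("edgeR",(383,310),(238,200)),("edgeL",(123,310),(196,48)),("well",(463,372),(206,348)),("start",(462,281),(309,332)),("FR",(533,431),(153,420)),("BR",(528,151),(480,379))]:
    print("tri",n,*tri("top",T(*a),"side",S(*b)))
print("knife ends",onz("top",T(209,529),.01),onz("top",T(383,542),.005),"tape",onz("top",T(577,356),.025),"jar",onz("top",T(58,277),.075))
E
```

```text
top BL [ 0.6723 -0.0408  0.15  ]
top BR [ 0.67   -0.1629  0.15  ]
top FR [ 0.4297 -0.1564  0.15  ]
top FL [ 0.4324 -0.0345  0.15  ]
top well [ 0.48   -0.0992  0.154 ]
top start [ 0.5575 -0.1015  0.152 ]
top stop [ 0.6285 -0.1025  0.152 ]
side BR [ 0.6671 -0.1703  0.15  ]
side FR [ 0.4322 -0.1618  0.15  ]
side FL [ 0.4341 -0.0472  0.15  ]
side BL [ 0.6717 -0.0501  0.15  ]
side well [ 0.4804 -0.105   0.154 ]
side start [ 0.5578 -0.1032  0.152 ]
tri hingeR [ 0.6404 -0.0281  0.1408] 0.005334220378938474
tri hingeL [0.6435 0.1649 0.1441] 0.005362891803983493
tri edgeR [ 0.5211 -0.0293  0.2252] 0.0032753097763421005
tri edgeL [0.5271 0.1773 0.2205] 0.001396956620484657
tri well [ 0.481  -0.0999  0.1485] 0.0007360067354531084
tri start [ 0.5579 -0.1016  0.1514] 0.000546114597059324
tri FR [ 0.4314 -0.1573  0.1448] 0.0027142062511160215
tri BR [ 0.6711 -0.1639  0.1426] 0.0016677427910747715
knife ends [0.3567 0.1225 0.01  ] [ 0.3414 -0.0368  0.005 ] tape [ 0.5072 -0.2199  0.025 ] jar [0.5821 0.2513 0.075 ]
```

```bash
cat >> h.py <<'E'
def down(yaw=-1.4):
    a=np.radians(yaw);z=np.array([-np.sin(a),np.cos(a),0]);x=np.array([0,0,-1.]);return np.stack([x,np.cross(z,x),z],1)
def wristcam():
    s=observe();c=camera_info("wrist");H=c["hand_eye"];R=np.array(s["tool_rot"])
    info=dict(K=c["K"],k1=c["k1"],xyz=s["tcp_pos"]+R@H[:3,3],rotation=R@H[:3,:3])
    return info,snapshot("wrist")
np.set_printoptions(precision=4,suppress=True)
E
python3 - <<'E'
from h import *
import pickle
clamp(20)
move_straight([0.218,0.639,0.40])
move_ptp([0.45,0.02,0.42],down())
wait(0.2)
i,im=wristcam();pickle.dump((i,im),open("w1.pkl","wb"));cv2.imwrite("pics/w1.png",im)
s=observe();print(s["clock"],s["tcp_pos"],s["width"],s["ft_force"])
E
```

```text
4.675 [0.4501 0.0203 0.42  ] -0.0002093929759132987 [-0.5824  0.5109 -0.3216]
```

View pics/w1.png

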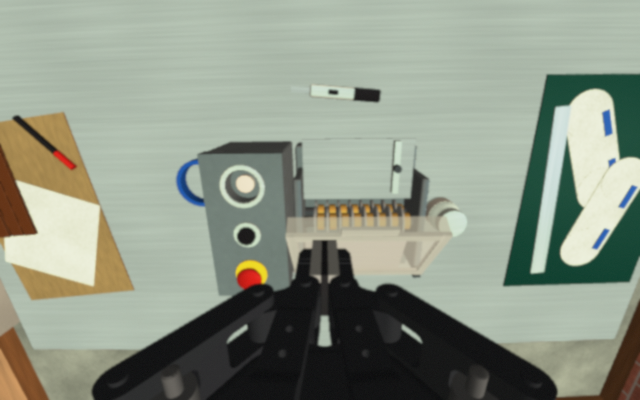

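The wrist view (upside down: image down is +x) shows the well rim at about (242,186), start at (246,236), and the guard's edge band from (287,220) to (450,232). The closed fingers are seen ending at about (325,240).

```bash
python3 - <<'E'
import cv2
a=cv2.imread("pics/w1.png")[125:295,190:460];cv2.imwrite("pics/w1c.png",cv2.resize(a,None,fx=2.9630,fy=2.9630,interpolation=cv2.INTER_CUBIC) if 0 else cv2.resize(a[:, :266],None,fx=3,fy=3,interpolation=cv2.INTER_CUBIC))
E
```

```text
(no output)
```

View pics/w1c.png

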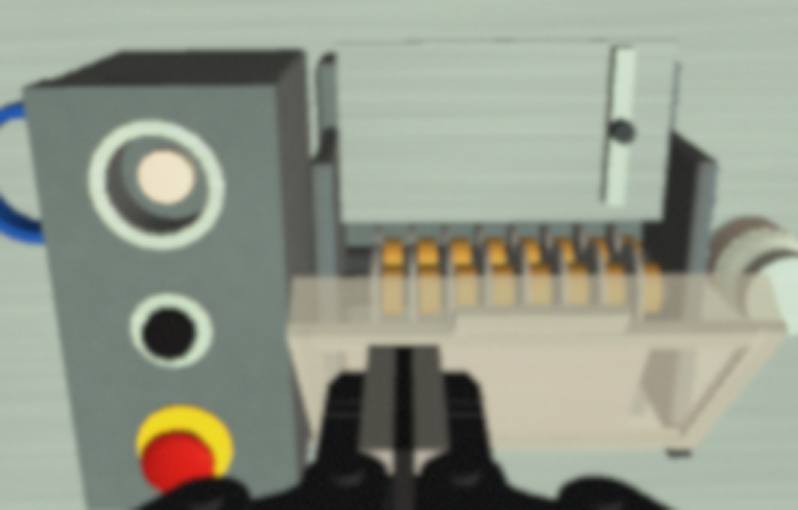

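```bash
python3 - <<'E'
from h import *
import pickle
i,_=pickle.load(open("w1.pkl","rb"))
W=lambda x,y:((x+.5)/3-.5+190,(y+.5)/3-.5+125)
def onw(px,z):
    o,d=ray(0,px,i);return o+d*(z-o[2])/d[2]
for n,p,z in [("well",(156.5,185),.154),("start",(171,331),.152),("key",(165,177),.138),("FL",(275,84),.15),("FR",(25,86),.15),("yel",(185,449),.152)]: print(n,onw(W(*p),z))
# guard edge fit: given angle
for n,p in [("eR",(287,325)),("eL",(785,327))]:
    print(n,[onw(W(*p),z) for z in (.21,.225,.24)])
for n,p in [("eR",(383,310)),("eL",(123,310))]:
    print(n,[onz("top",T(*p),z) for z in (.21,.225,.24)])
    
E
```

```text
well [ 0.4804 -0.099   0.154 ]
start [ 0.5593 -0.1014  0.152 ]
key [ 0.4809 -0.0993  0.138 ]
FL [ 0.4337 -0.0389  0.15  ]
FR [ 0.4316 -0.1568  0.15  ]
yel [ 0.6302 -0.1019  0.152 ]
eR [array([ 0.5293, -0.0318,  0.21  ]), array([ 0.5221, -0.0293,  0.225 ]), array([ 0.5148, -0.0269,  0.24  ])]
eL [array([0.5356, 0.1866, 0.21  ]), array([0.5281, 0.1793, 0.225 ]), array([0.5206, 0.1719, 0.24  ])]
eR [array([ 0.5251, -0.0304,  0.21  ]), array([ 0.5228, -0.0295,  0.225 ]), array([ 0.5204, -0.0286,  0.24  ])]
eL [array([0.5294, 0.1784, 0.21  ]), array([0.527 , 0.1767, 0.225 ]), array([0.5246, 0.1751, 0.24  ])]
```

```bash
python3 - <<'E'
from h import *
hx,y,r=0.6425,0.072,0.122
def pose(th,dz=0):
    return [hx-r*np.cos(th)+.005*np.sin(th)+.011, y, .145+r*np.sin(th)+.005*np.cos(th)+.019+dz]
p=pose(.56,.03)
move_ptp([p[0],p[1],.40],down()); move_straight(p,0.12)
f0=observe()["ft_force"];print(f0)
move_straight(pose(.56,.006),0.06)
print("F",observe()["ft_force"]-f0)
for th in (.5,.38,.26,.14,.06,.03):
    move_straight(pose(th),0.05); s=observe();print(th,s["clock"],s["tcp_pos"],s["ft_force"]-f0)
E
```

```text
[-0.35    0.3437 -0.0504]
F [ 0.9354 -0.6142  0.7708]
0.5 7.4917 [0.5486 0.072  0.2266] [ 1.1516  0.0413 -0.4282]
0.38 7.9333 [0.5418 0.072  0.2137] [ 0.8182 -0.4054  0.197 ]
0.26 8.375 [0.5366 0.0719 0.1999] [ 0.1409 -0.5403  0.0457]
0.14 8.8167 [0.5332 0.0719 0.1857] [ 0.197  -0.7289  0.1477]
0.06 9.1583 [0.5318 0.0719 0.1759] [ 0.8797 -0.407  -0.1071]
0.03 9.4083 [0.5316 0.072  0.1725] [-0.0822  0.1664  0.6052]
```

```bash
python3 - <<'E'
from h import *
a=snapshot("side")[60:260,200:450];b=snapshot("top")[100:300,225:445];b=cv2.convertScaleAbs(b,alpha=1.6)
cv2.imwrite("pics/s2.png",cv2.resize(a,None,fx=3,fy=3,interpolation=cv2.INTER_CUBIC));cv2.imwrite("pics/t2.png",cv2.resize(b,None,fx=3,fy=3,interpolation=cv2.INTER_CUBIC))
E
```

```text
(no output)
```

View pics/s2.png

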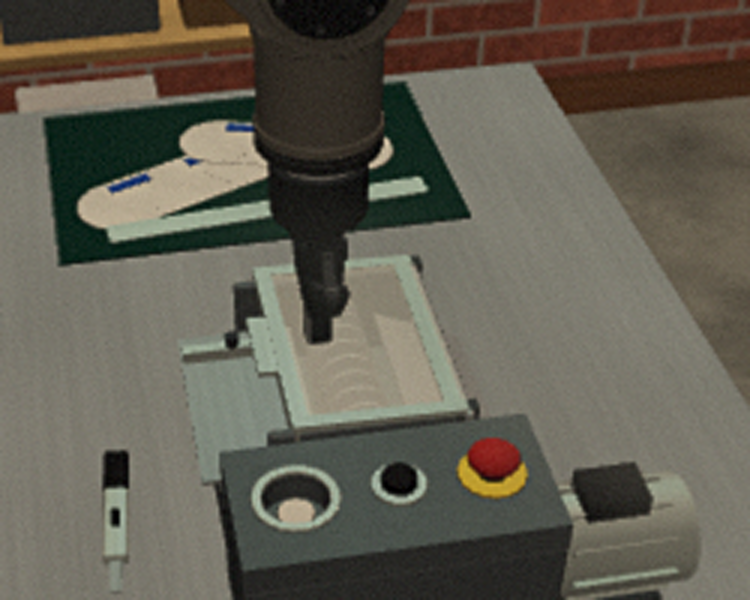

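View pics/t2.png

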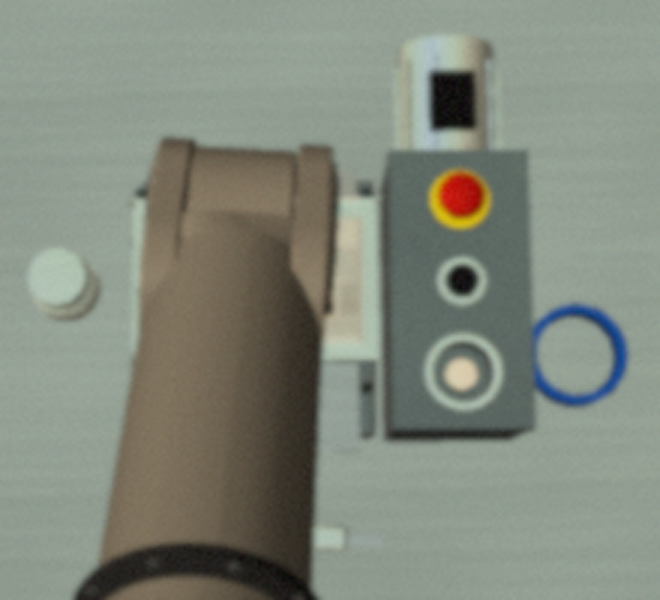

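The fingers pressed the guard nearly flat (tips at (318,340) in the side crop), although the wrist force hardly showed it. I'll continue to the stop.

```bash
python3 - <<'E'
from h import *
x,y=0.5315,0.072
for z in (.171,.1695,.168,.1665,.165,.1635,.162):
    move_straight([x,y,z],0.02); wait(.1); F=np.mean([observe()["ft_force"] for _ in range(1)],0);s=observe();print(z,s["clock"],s["tcp_pos"],F)
    if F[2]>15: break
wait(.3);print(observe()["ft_force"])
i,im=wristcam();cv2.imwrite("pics/w3.png",im)
a=snapshot("side")[60:260,200:450]
cv2.imwrite("pics/s3.png",cv2.resize(a,None,fx=3,fy=3,interpolation=cv2.INTER_CUBIC))
E
```

```text
0.171 9.8583 [0.5315 0.072  0.171 ] [-1.3834  0.7337  0.0192]
0.1695 10.2083 [0.5315 0.072  0.1694] [-0.1946 -0.0559  0.1102]
0.168 10.5583 [0.5317 0.072  0.1689] [-7.7641 -1.2239 23.9061]
[-8.164  -0.0249 24.6688]
```

View pics/s3.png

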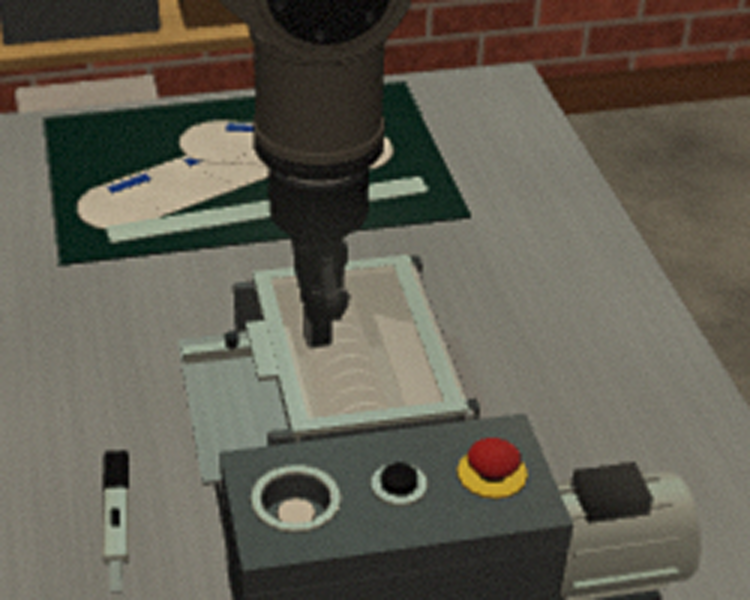

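View pics/w3.png

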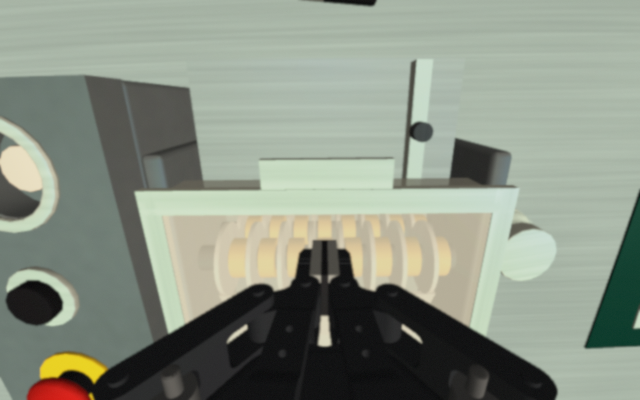

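Contact at tip height 0.150 with 24 N means the guard is on its stop, and the pictures show the plate level. Next I'll rise, check from above the well, and move to the key.

```bash
python3 - <<'E'
from h import *
import pickle
move_straight([.5315,.072,.27],0.12)
move_straight([.44,-.04,.30],0.15)
wait(.2)
i,im=wristcam();pickle.dump((i,im),open("w4.pkl","wb"));cv2.imwrite("pics/w4.png",im)
print(observe()["clock"],observe()["tcp_pos"])
E
```

```text
13.3417 [ 0.4401 -0.0397  0.2998]
```

View pics/w4.png

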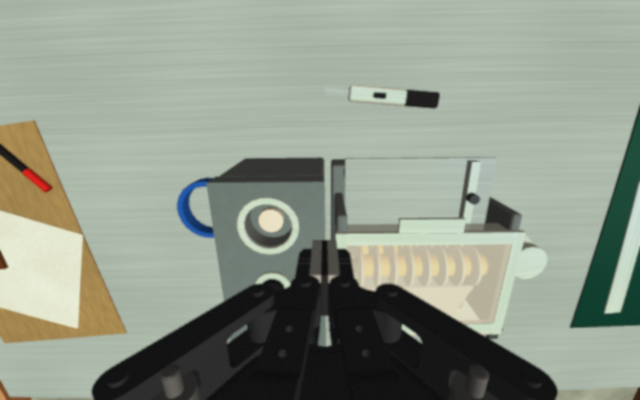

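Rim centre at about (268,225.5), key at (271,220), guard's outer edge from (337,234) to (523,233).

```bash
python3 - <<'E'
from h import *
import pickle
i,_=pickle.load(open("w4.pkl","rb"))
def onw(px,z):
    o,d=ray(0,px,i);return o+d*(z-o[2])/d[2]
print(onw((268,225.5),.154),onw((271,220.5),.138),onw((337,234),.15),onw((523,233),.15))
E
```

```text
[ 0.4794 -0.099   0.154 ] [ 0.4806 -0.0989  0.138 ] [ 0.4928 -0.0266  0.15  ] [0.4967 0.1753 0.15  ]
```

```bash
python3 - <<'E'
from h import *
x,y=.4803,-.0991
move_straight([x,y,.22],0.12,down())
wait(.2);f0=observe()["ft_force"];print(observe()["clock"],f0)
move_straight([x,y,.162],0.05);wait(.1);s=observe();print(s["clock"],s["tcp_pos"],s["ft_force"]-f0)
for z in (.159,.157,.155,.1535,.152,.151,.150):
    move_straight([x,y,z],0.02);wait(.1);s=observe();F=s["ft_force"]-f0;print(s["clock"],s["tcp_pos"],F)
    if F[2]>12: break
wait(1.3);s=observe();print(s["clock"],s["tcp_pos"],s["ft_force"]-f0,s["torque"])
cv2.imwrite("pics/s5.png",cv2.resize(snapshot("side")[60:260,200:450],None,fx=3,fy=3,interpolation=cv2.INTER_CUBIC))
cv2.imwrite("pics/w5.png",snapshot("wrist"))
E
```

```text
14.5833 [0.0509 0.8823 0.4207]
15.9917 [ 0.4804 -0.0991  0.1622] [ 0.9105 -1.0931  0.0102]
16.3917 [ 0.4803 -0.0991  0.159 ] [ 0.5703 -0.5167  0.6626]
16.7417 [ 0.4804 -0.0991  0.157 ] [ 0.7167 -0.1806  1.2381]
17.0917 [ 0.4804 -0.0991  0.1551] [ 0.3633 -1.1076  3.0366]
17.4417 [ 0.4804 -0.0991  0.1535] [ 0.1408 -0.6279  4.0441]
17.7917 [ 0.4804 -0.0991  0.1521] [-0.1688  0.4537  7.1684]
18.1417 [ 0.4805 -0.0992  0.1517] [-6.4016  3.0168 28.3583]
19.4417 [ 0.4805 -0.0991  0.1517] [-7.3175  2.1714 28.0615] [0.6056 1.4432 0.0298]
```

View pics/s5.png

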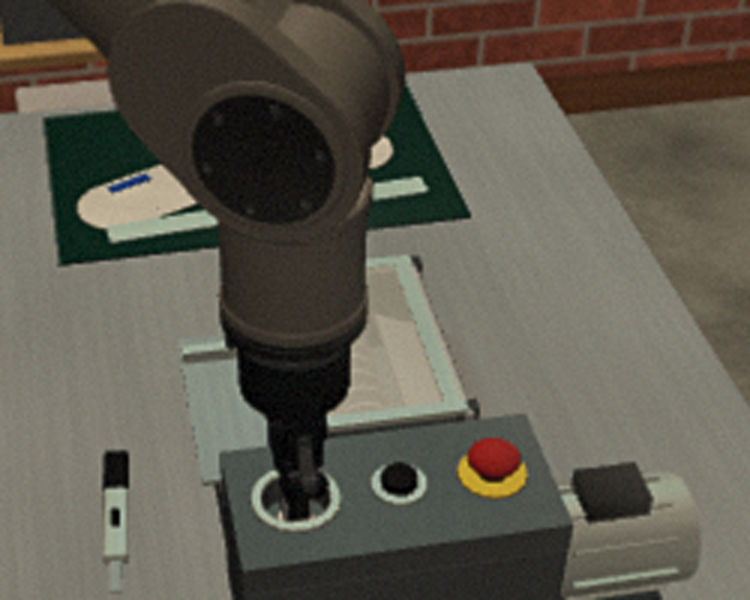

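View pics/w5.png

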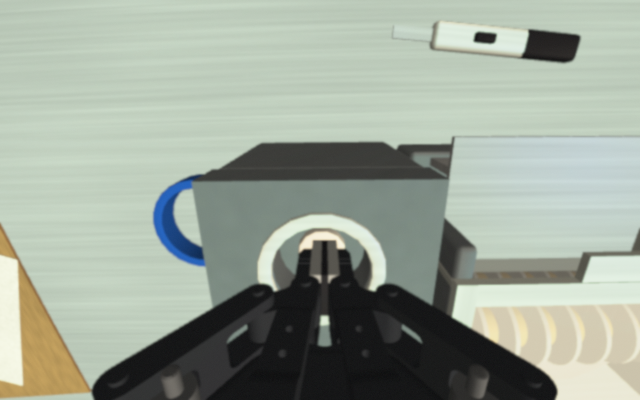

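The force climbed 1.2 → 7 N over 5 mm, then hit a hard stop at tip height 0.1327, so the key is fully in. It was held for over 1.3 s. Now I'll retreat and check.

```bash
python3 - <<'E'
from h import *
x,y=.4803,-.0991
move_straight([x,y,.20],0.06);move_straight([x,y,.30],0.15)
move_straight([.44,-.04,.34],0.15)
wait(.3);s=observe();print(s["clock"],s["tcp_pos"],s["ft_force"])
i,im=wristcam();cv2.imwrite("pics/w6.png",im)
cv2.imwrite("pics/s6.png",cv2.resize(snapshot("side")[60:260,200:450],None,fx=3,fy=3,interpolation=cv2.INTER_CUBIC))
E
```

```text
22.325 [ 0.4401 -0.0404  0.3397] [-0.2367  0.2784 -0.0526]
```

View pics/w6.png

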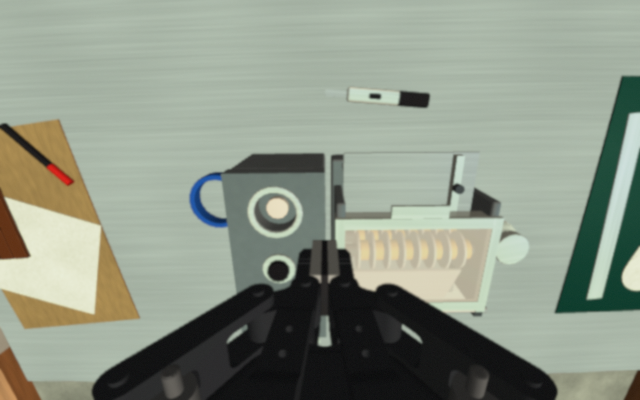

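View pics/s6.png

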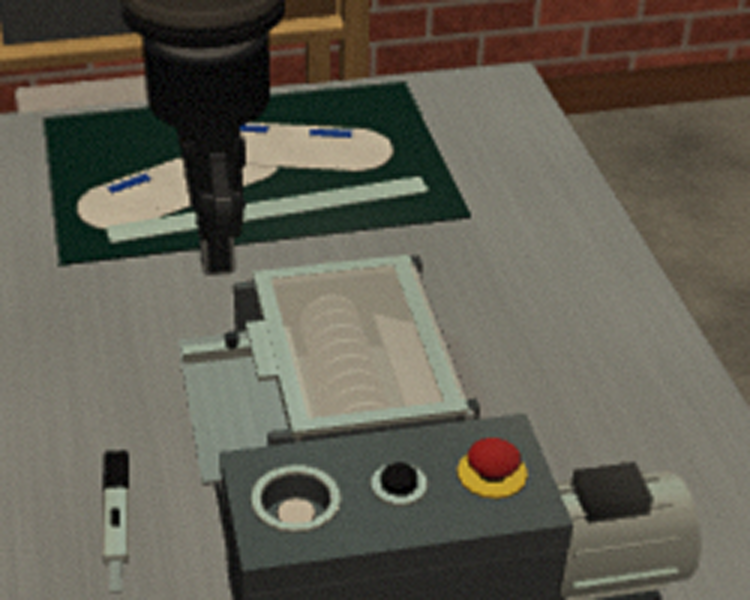

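The guard is level and in the same place as when it was pressed. The key is back where it was ((295,512), as before), and the knife, tape and jar look unmoved. The hand is clear, so I'm handing in.

```bash
python3 -c "
from plant import *
print(hand_in())"
```

```text
the job is handed in; nothing more can be done
None
```

The guard is shut and the reset key has been pressed, held and let go. I handed the job in after about 22 s of the 48 s allowed; `hand_in()` gives no verdict.

- **Guard:** I pushed it down slowly with the closed fingertips, from about 0.56 rad to its stop. It took 24 N with the tips at 0.150 m, the height of the shut guard. It still looked level in the last pictures.
- **Reset key:** I pressed it in the well until it hit its hard stop, 5 mm down, with up to about 7 N on the spring and 28 N at the stop. I held it there for over 1.3 s. Afterwards it was back where it started in the side picture.
- **Everything else:** the start button, stop mushroom, knife, tape and jar looked unmoved in the last pictures. The hand finished clear at 0.34 m, with no contact force.

**Checks that disagreed:**
- The wrist sensor showed almost no force while the guard was swinging down, though the hinge should need 2 to 4 N.
- The wrist camera put the shut guard's edge about 7 mm nearer the robot than my rough estimate of the hinge position implied. I went by the contact height and the pictures instead.

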